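Draw a valve cartridge from its manifold with sprung extractor tongs

TASK

Take the sprung extractor tongs out of the slot in the wooden stand and let their hooked jaws down round the neck of the valve cartridge in the aluminium manifold (the one whose round head stands up on a slim neck; the flat blanking plug beside it stays in). Squeeze the tongs until the leg with the guide eye stands on the dark band of the brass guide, so that the jaws reach well under the head without nipping the polished neck, pause there, then draw the cartridge straight up until its lower end is about 3 cm clear of the block, keeping the leg on the band all the time. Finish still holding: tongs in the gripper, jaw gap steady on the band, cartridge hanging upright and still in the jaws and touching nothing else; leave the plug, the spanner and the tin where they are.

Things in the scene. Friction and masses are not known exactly. Their poses are not given: they have to be found in the camera images.
- tongs: Sprung extractor tongs (big tweezers), 0.11 kg, upright in the stand's slot, jaws down: two steel strips 14 mm wide joined at a heel on top, each with a black finger plate near the top and a hooked jaw at its foot. Origin: midway between the jaws, level with their undersides at rest; z up, y the closing line of the legs, +y to leg a. Heel's hinge axis 117.6 mm, top 128 mm above the origin.
- tongs_grip (a point): Midway between the finger plates, 80 mm above the tongs' origin: where to grip, squeezing along the tongs' y. Plates 18 mm wide (x), 20 mm tall; outer faces 57 mm apart at rest (59 mm at their lower edges), parallel and 48.4 mm apart at the mark (49.7 at gap 34, 47.1 at gap 26). Squeeze: 4 N to start, 9 N at the mark.
- tongs_leg_a (a joint): Turn of leg a (on the tongs' +y side, with the guide eye) about the heel, rad: 0 at rest (jaw gap 55.5 mm), grows with the squeeze; leg b turns equally. Jaw gap in mm = 55.5 - 230 x value. Leg a's outer face is in the middle of the dark band at 0.111 (gap 30), on it from 0.094 (gap 34) to 0.128 (gap 26). Stop at 0.20.
- guide_band (a point): Middle of the dark band, 5.7 mm long, on the curved brass guide bar (4 mm thick), which is riveted to leg b and passes through the eye of leg a 84 mm from the heel's hinge; at rest the band is about 18 mm inside leg a. At the mark the bar hangs 29 mm above the jaws' upper faces and ends 25 mm outside leg a.
- jaw_a (a point): Inner end of leg a's jaw, at its upper face, middle of its width. The distance jaw_a to jaw_b is the jaw gap. Jaws: 14 mm wide (tongs' x), 5 mm thick, 10 mm long inward from the legs. Over the outer sides of the legs the foot measures 78 mm at rest, 53 mm at the mark.
- jaw_b (a point): Inner end of leg b's jaw, at its upper face, middle of its width.
- jaw_mid (a point): On the tongs' middle line, 2.6 mm above their origin (115 mm below the heel's hinge axis): level with the jaws' upper faces when the tongs are at the mark; the jaws' undersides are then 5 mm lower.
- stand: Wooden block 46 x 108 x 45 mm, fixed, with one milled slot 20 mm wide (x) and 91 mm long (y), 30 mm deep, in which the tongs stand (floor of the slot 15 mm above the bench). Origin: centre of the underside. Fixed clutter up to 85 mm high lies on the bench between the stand and the manifold.
- manifold: Aluminium valve block 64 (x) x 136 (y) x 60 mm (z), fixed; origin: centre of the underside; top 60 mm above the bench. Two bores, 32 mm wide and 42 mm deep, at y = +35 and -35 mm; small screw heads 6 mm high on the top near its long edges.
- cartridge: Steel slip-in valve cartridge, about 0.22 kg, loose sliding fit, upright in either of the two bores. Origin: centre of its lower end; z up. Body 30 mm across up to 40 mm above the origin, neck 22 mm up to 58.4, round head 40 mm up to 68.4. Seated, its origin is 18 mm above the bench: 16.4 mm of neck shows above the block, the head's top is 26.4 mm above the block.
- cartridge_neck (a point): On the cartridge's axis at the underside of its head (58.4 mm above its origin), where the jaws bear.
- plug: Dark steel blanking plug in the other bore: round flat cap, diameter 39 mm, its top 6.6 mm above the block. Origin: lower end of the plug on its axis, 42.5 mm below the underside of the cap. Stays where it is.
- kitchen_scale: Big dark dial scale with a round grey pan on top, fixed, behind the manifold: 377 mm high, taking up 0.13 m to either side (x) and 0.12 m to either side (y) of its origin, which is under its middle. An obstacle to keep the arm clear of.
- spanner: Combination spanner 164 mm long lying on the bench, origin at its middle. Stays where it is.
- small_tin: Small green food tin, 57 mm across, 72 mm high, standing on the bench, origin under its centre. Stays where it is.

How it is judged (in metres and radians):
On the way, in this order (a step that is already met when the one before it is completed fails the run):
1. the tongs are lifted clear of the stand (z of tongs in the frame of stand above 0.048 m and contact force between tongs and stand below 0.1 N), for 0.1 s.
2. the jaws stand round the neck under the head, at the marked gap, with the cartridge still seated (distance between jaw_a and jaw_b between 0.026 and 0.034 m and horizontal distance between jaw_mid and cartridge_neck below 0.008 m and z of jaw_mid in the frame of cartridge between 0.04 and 0.06 m and z of cartridge in the frame of manifold below 0.023 m), for 0.2 s.
3. the cartridge hangs clear above the block in the jaws, the gap held on the mark for a second (distance between jaw_a and jaw_b between 0.026 and 0.034 m and z of cartridge in the frame of manifold above 0.075 m and angle between cartridge's own z axis and vertical below 0.3 rad and distance between cartridge_neck and jaw_mid below 0.014 m and contact force between cartridge and tongs above 0.8 N and contact force between cartridge and the fingers below 0.3 N and contact force between cartridge and manifold below 0.3 N), for 1 s.
At the end, for the whole second after the job is handed in: The cartridge hangs still and upright (within 17 degrees) in the jaws of the tongs held by the gripper, lower end 15 mm or more above the block, jaw gap 26 to 34 mm (leg on the dark band), head within 14 mm of jaw_mid, touching neither fingers nor block; the plug is in its bore (all of step 3 and linear speed of cartridge below 0.03 m/s and angular speed of cartridge below 0.4 rad/s and contact force between tongs and the fingers above 1 N and distance of plug from where it was at the start of the episode below 0.01 m); the arm keeps its last pose, push and grip.
It fails at once if the blanking plug is pulled or knocked out (distance of plug from where it was at the start of the episode above 0.012 m).
It fails at once if the spanner or the tin is pushed about (distance of any of spanner, small_tin from where it was at the start of the episode above 0.03 m).
It fails at once if the cartridge is carried up with the leg off the dark band (z of cartridge in the frame of manifold above 0.035 m and not (distance between jaw_a and jaw_b between 0.026 and 0.034 m)).
It also fails if it takes over 56 s, if anything falls off the work surface, if the arm or the gripper's body presses on something with over 40 N, if the wrist force passes 120 N, or if a joint passes its speed limit or range.

ROBOT

A 6-joint arm with a two-finger parallel gripper is mounted at the origin on a cart in front of the work surface, level with it; the furniture and walls round the work are solid. World frame = base frame: x ahead of the robot, y to its left, z up, the work surface at z = 0. Lengths are in m, angles in degrees, forces in N, time in s.
With the tool pointing down it reaches from about 0.25 to 0.725 m from the base axis. Payload 9.7 kg.
Tool frame: the origin (TCP) lies midway between the tips of the shut fingers; the grasp point (between the pads) lies 19 mm behind it; z points along the fingers, y is the line along which they close (so a half turn about z gives the same grasp; the last joint's range is limited). The gripper opens to 85 mm and grips with 20 to 120 N. Pads are 22 mm wide; open, the fingers measure 114 mm over their backs; the gripper's body (76 mm by 85 mm) begins 54 mm behind the grasp point. The pads swing forward as they close: fully open they stand 13 mm farther back than shut.
Start: joints at [-65.604, 4.979, 10.078, 95.1, 0, 90], TCP at [0.227, -0.501, 0.231] pointing down, gripper open.
Joint ranges: [-179.16, 179.16], [-48.56, 103.87], [-65.8, 70.77], [-126.05, 130.52], [-82.76, 87.17], [-180, 180]. Speed limits (degrees/s): [127.2, 127.2, 147.25, 180, 180, 180].

INTERFACE

Orientations are given as [roll, pitch, yaw] about the fixed x, y, z axes, in that order (R = Rz(yaw) Ry(pitch) Rx(roll)).
In Python, from workcell import bot gives the robot as it stands. The module is installed in compiled form; this text tells all that it offers.
- The arm moves only by the tool send_rows, never from a script. Its argument "moves" is one flat list of numbers, 7 for each row, row after row: the shift along the world's x, y, z normalised to -1 to 1, where 1 is 0.025 m, then the turn, a rotation vector about the world's x, y, z normalised to -1 to 1, where 1 is 0.15 rad, then the closure, from -1 (fully open) to 1 (shut), so that 0 is half open. A call has 1 to 8 rows; each row shifts and turns the commanded pose from where the row before left it; what a row does not reach is not made up. A row lasts 1/8 s, in which the tool goes at most 62.5 mm and 10.7 degrees, less where a joint would pass 70% of its speed; a pose out of reach is approached as far as the arm can. A call with a number of a shift or a turn outside -1 to 1 is refused whole. A call with a gripper value outside its range is refused whole. The fingers move at their own pace and stop on an object; "squeeze" is the grip in N (left out, the last holds). Time passes only in rows, so rows that do not move let the fingers close. It gives the time, the measured TCP pose, the force, the opening and the grip force at its end, in the units of the state.
- bot.get_obs(): the state, without advancing time (a new reading comes with each control period).
- bot.camera(name): name is "scene" or "top"; returns a dict with "color" (480x640x3 uint8, red, green, blue), "camera_matrix" (3x3 intrinsics, pixels), "D" ([k1, k2, p1, p2, k3] as OpenCV has them; the pictures are not rectified), "R" (3x3) and "t" (3): a world point X has camera coordinates R X + t. Camera axes: x right, y down, z forward; pixel columns grow to the right and rows downward; lengths in m; the calibration is good to about 2 mm. A picture is of the moment at which its call begins. There is no depth.
- bot.job_done(): hands the job in; it is judged then, once.
Trained networks look in the newest picture that a camera, given by its name, has taken for a name from the list of things; names that differ only in an ending like _2 or _b are one class to them, and where a whole thing is asked for, a point or a joint stands for the part that bears it (a point fixed in the world has none). Each returns a list of dicts, best first, with "p" (0 to 1); they miss things now and then, are a little off and sometimes report something else, mostly with a low value. They report only what shows in the picture. A call takes as long as a camera call.
- bot.boxes_of(camera, query): "extent" ([left, top, right, bottom] in pixels, round what is visible of it).
- bot.trace(camera, query): "region" (480x640 bool, what is visible of it) and "extent" ([left, top, right, bottom] in pixels, round what is visible of it).
- bot.landmark_of(camera, query): "pixel" ([column, row] in pixels: a listed point, or the origin of a listed thing).
The state is a dict: "time": time; "q": joint angles; "qd": joint speeds; "joint_efforts": joint torques, N m; "ee_pos": TCP position; "tcp_rot": TCP orientation; "wrist_force": force on the tool from outside, world axes, zero at the start; "torque": the same for the moment, N m; "opening": finger opening in m; "grasp_force": force on a finger pad.
Only numpy, scipy, OpenCV 4.12 (cv2) and the standard library are available. Lean on these libraries where they do the work, as an engineer would, in place of code of your own. Each camera call takes 0.05 s, during which the arm holds its last target. There are 200 camera calls.

## Working session

There is one attempt and no reset: what is moved stays moved. The work goes in short steps, Python scripts to look and compute and a tool call to move; the robot and the scene stay as the last step left them, time stands still between calls to the robot, and variables do not carry over. Pictures are saved under pics/ and viewed, at most 10 in all, crops included, and the job is handed in when it is done.

Besides the shell and the picture viewer there is one more tool, called after "Call:" as name(argument=value, ...) on one line, values as JSON. send_rows: Moves the arm, as the interface text tells. Its arguments: {"type":"object","properties":{"moves":{"type":"array"},"squeeze":{"type":"number"}},"required":["moves"]}

```bash
mkdir -p pics
cat > h.py <<'E'
import numpy as np, cv2
from workcell import bot
def ray(c,px):
    u=cv2.undistortPoints(np.array([[px]],float),c["camera_matrix"],np.array(c["D"],float))[0,0]
    R=np.array(c["R"]);t=np.array(c["t"]);return -R.T@t, R.T@np.array([u[0],u[1],1.])
def atz(c,px,z):
    o,d=ray(c,px);return o+d*(z-o[2])/d[2]
def tri(cs,ps):
    A=np.zeros((3,3));b=np.zeros(3);L=[]
    for c,p in zip(cs,ps):
        o,d=ray(c,p);d=d/np.linalg.norm(d);P=np.eye(3)-np.outer(d,d);A+=P;b+=P@o;L.append((P,o))
    x=np.linalg.solve(A,b);return x,[round(float(np.linalg.norm(P@(x-o)))*1000,1) for P,o in L]
def proj(c,X):
    return cv2.projectPoints(np.array(X,float).reshape(-1,3),cv2.Rodrigues(np.array(c["R"]))[0],np.array(c["t"],float),c["camera_matrix"],np.array(c["D"],float))[0][:,0]
E
python3 - <<'E'
from h import *
np.set_printoptions(precision=4,suppress=True)
cs={n:bot.camera(n) for n in("scene","top")}
for n,c in cs.items():
    cv2.imwrite(f"pics/{n}0.png",c["color"][:,:,::-1]); print(n,"cam at",ray(c,(320,240))[0])
for q in ["tongs","tongs_grip","guide_band","jaw_a","jaw_b","jaw_mid","stand","manifold","cartridge","cartridge_neck","plug","kitchen_scale","spanner","small_tin"]:
    ps={}
    for n,c in cs.items():
        r=bot.landmark_of(n,q)
        ps[n]=[(np.round(x["pixel"],1).tolist(),round(x["p"],2)) for x in r[:2]]
    x=""
    if ps["scene"] and ps["top"]: x=tri([cs["scene"],cs["top"]],[ps["scene"][0][0],ps["top"][0][0]])
    print(q,ps,x)
print(bot.get_obs())
E
```

```text
scene cam at [-0.0874  0.8195  0.6736]
top cam at [0.3283 0.0819 1.1779]
tongs {'scene': [], 'top': [([230.7, 219.1], 0.57)]} 
tongs_grip {'scene': [([198.7, 272.3], 0.78)], 'top': [([228.6, 206.6], 0.61)]} (array([0.6363, 0.2761, 0.0906]), [2.7, 2.7])
guide_band {'scene': [([193.1, 296.1], 0.58)], 'top': [([223.4, 209.9], 0.56)]} (array([0.6391, 0.2933, 0.0487]), [0.3, 0.3])
jaw_a {'scene': [([218.4, 307.3], 0.62)], 'top': [([225.6, 211.5], 0.62), ([241.2, 225.9], 0.57)]} (array([0.6221, 0.278 , 0.0325]), [20.7, 20.7])
jaw_b {'scene': [([218.4, 307.3], 0.62)], 'top': [([225.6, 211.5], 0.62), ([241.2, 225.9], 0.57)]} (array([0.6221, 0.278 , 0.0325]), [20.7, 20.7])
jaw_mid {'scene': [([202.8, 308.8], 0.74)], 'top': [([232.6, 216.9], 0.8)]} (array([0.6319, 0.2791, 0.0167]), [1.5, 1.5])
stand {'scene': [([206.4, 311.5], 0.89)], 'top': [([229.7, 217.7], 0.91)]} (array([0.626 , 0.2822, 0.0172]), [3.6, 3.6])
manifold {'scene': [([408.2, 284.2], 0.94)], 'top': [([388.3, 304.8], 0.77)]} (array([ 0.4252, -0.0645, -0.0052]), [2.0, 2.0])
cartridge {'scene': [], 'top': [([374.1, 307.8], 0.78)]} 
[... 309 characters left out ...]
, 310.9], 0.55)]} (array([ 0.3763,  0.2392, -0.009 ]), [3.0, 3.0])
small_tin {'scene': [([315.9, 350.3], 0.81)], 'top': [([261.8, 313.9], 0.86), ([223.7, 206.7], 0.61)]} (array([0.4158, 0.2167, 0.0057]), [3.4, 3.4])
{'time': 1.5, 'q': array([-65.6039,   4.9762,  10.0798,  95.0979,  -0.0004,  89.9986]), 'qd': array([ 0.0631, -0.0157, -0.1314,  0.0424,  0.0484,  0.087 ]), 'joint_efforts': array([  0.0011, -52.0094,  46.4859,   0.0017,   0.0001,   0.    ]), 'ee_pos': array([ 0.2272, -0.5009,  0.2313]), 'tcp_rot': array([179.9943,   0.0004,  24.3975]), 'wrist_force': array([1.0552, 0.4354, 0.9664]), 'torque': array([-0.0023,  0.0155, -0.0308]), 'grasp_force': 0.0, 'opening': 0.08567291754536151}
```

View pictures.

View pics/scene0.png

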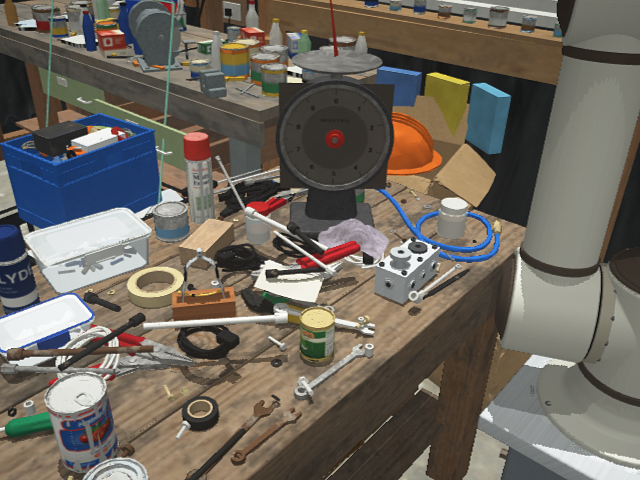

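View pics/top0.png

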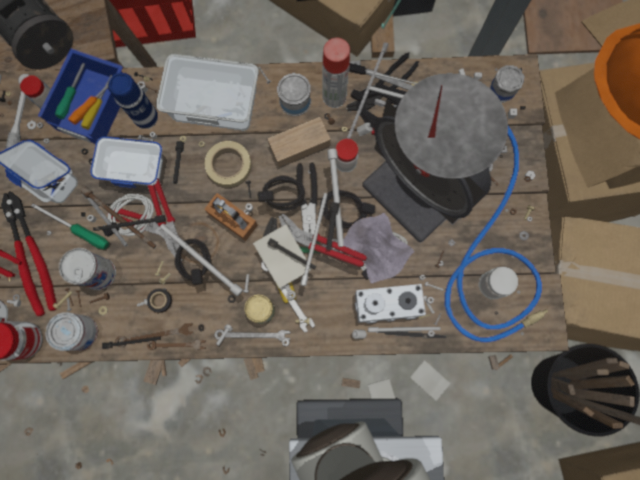

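Run:
```python
from h import *
np.set_printoptions(precision=4,suppress=True)
import glob
cs={n:bot.camera(n) for n in("scene","top")}
s=cs["scene"]["color"][:,:,::-1];t=cs["top"]["color"][:,:,::-1]
def cr(im,x0,y0,w,h,k):return cv2.resize(im[y0:y0+h,x0:x0+w],None,fx=k,fy=k,interpolation=cv2.INTER_CUBIC)
a=np.hstack([cr(s,160,240,80,60*80//80+25,5)[:300],cr(s,365,225,80,60,5)])
b=np.hstack([cr(t,195,185,80,60,5),cr(t,350,275,80,60,5)])
cv2.imwrite("pics/crop1.png",np.vstack([a,b]))
for q in["stand","manifold","cartridge","tongs","plug"]:
  for n in cs:
    r=bot.trace(n,q)
    if r:
        m=r[0]["region"].astype(np.uint8); (cx,cy),wh,an=cv2.minAreaRect(cv2.findNonZero(m)); print(q,n,r[0]["p"],r[0]["extent"],(cx,cy),wh,an)
        if n=="top":
            z={"stand":.045,"manifold":.06,"cartridge":.0864,"tongs":.143,"plug":.0666}[q]
            P=np.array([atz(cs[n],p,z) for p in cv2.boxPoints(((cx,cy),wh,an))]);print("  centre",P.mean(0),"sides",P[1]-P[0],P[2]-P[1])
```

```text
stand scene 0.97 [172.9, 285.4, 239.7, 321.4] (203.3584442138672, 303.9523010253906) (31.340560913085938, 64.95539855957031) 86.8201675415039
stand top 0.83 [204.2, 194.5, 255.6, 239.7] (230.3200225830078, 216.739990234375) (51.0, 22.399999618530273) 36.869895935058594
  centre [0.6242 0.2786 0.045 ] sides [ 0.0401 -0.0292  0.    ] [-0.0722 -0.0902  0.    ]
manifold scene 0.61 [375.0, 241.6, 442.1, 302.5] (406.8735656738281, 268.4075622558594) (45.642127990722656, 74.8211441040039) 47.48955154418945
manifold top 0.7 [353.2, 281.3, 424.2, 318.2] (388.8564758300781, 303.5643310546875) (35.32381820678711, 68.45856475830078) 84.2894058227539
  centre [ 0.4244 -0.0567  0.06  ] sides [ 0.0108 -0.1429  0.    ] [-0.0733 -0.0027  0.    ]
cartridge scene 0.84 [389.8, 249.5, 415.2, 269.4] (400.5, 257.5) (21.0, 21.0) 90.0
cartridge top 0.81 [368.1, 293.4, 384.0, 310.0] (375.0000305175781, 302.5000305175781) (17.677669525146484, 19.091880798339844) 45.0
  centre [ 0.4248 -0.0255  0.0864] sides [ 0.0269 -0.0287  0.    ] [-0.0261 -0.0242  0.    ]
tongs scene 0.76 [181.4, 247.7, 227.2, 293.7] (201.5, 272.0) (48.0, 45.0) 90.0
tongs top 0.78 [211.8, 199.1, 248.7, 227.5] (229.7567596435547, 212.95947265625) (39.99567413330078, 10.219483375549316) 36.02737808227539
  centre [0.6063 0.2627 0.143 ] sides [ 0.0169 -0.012   0.    ] [-0.0507 -0.0654 -0.    ]
plug scene 0.77 [409.1, 238.6, 429.3, 254.8] (417.5, 247.5) (11.0, 19.0) 90.0
plug top 0.71 [398.2, 291.1, 417.4, 312.1] (407.0, 300.0) (18.0, 18.0) 90.0
  centre [ 0.4301 -0.0937  0.0666] sides [-0.0009 -0.0372  0.    ] [-0.0372  0.0022  0.    ]
```

View pics/crop1.png

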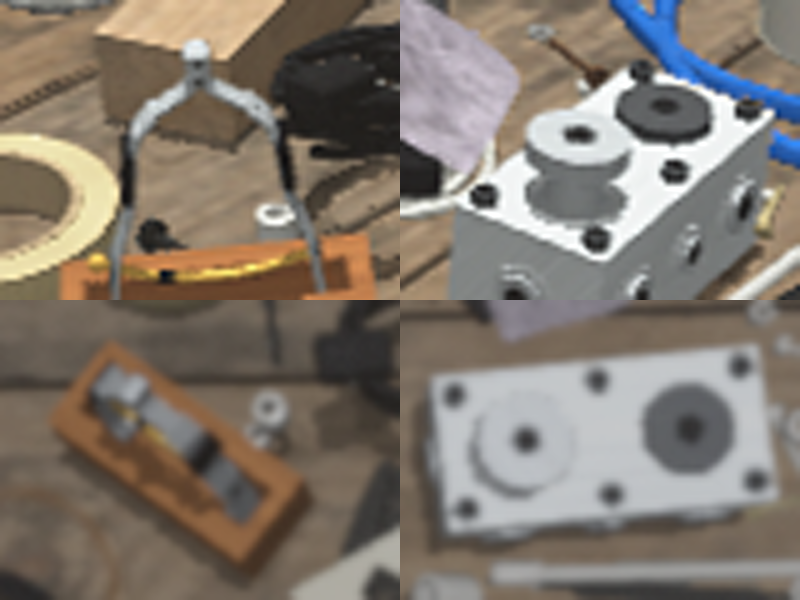

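```bash
cat > fit.py <<'E'
from h import *
from scipy.optimize import minimize
np.set_printoptions(precision=4,suppress=True)
def sil(c,P):
    m=np.zeros((480*4,640*4),np.uint8);h=cv2.convexHull((proj(c,P)*4+1.5).astype(np.float32));cv2.fillConvexPoly(m,np.round(h).astype(np.int32),1)
    return cv2.resize(m.astype(np.float32),(640,480),interpolation=cv2.INTER_AREA)
def box(p,sx,sy,z0,z1):
    P=np.array([[a*sx/2,b*sy/2,z] for a in(-1,1) for b in(-1,1) for z in(z0,z1)])
    c,s=np.cos(p[2]),np.sin(p[2]);return P@np.array([[c,s,0],[-s,c,0],[0,0,1]])+[p[0],p[1],0]
def cyl(p,r,z0,z1):
    a=np.linspace(0,2*np.pi,40);return np.array([[p[0]+r*np.cos(t),p[1]+r*np.sin(t),z] for t in a for z in(z0,z1)])
def fit(cs,ms,mk,x0,st):
    f=lambda x:sum(1-np.minimum(m,s).sum()/np.maximum(m,s).sum() for c,m in zip(cs,ms) for s in[sil(c,mk(x))])
    x0=np.array(x0,float);S=np.vstack([x0]+[x0+np.eye(len(x0))[i]*st[i] for i in range(len(x0))])
    r=minimize(f,x0,method="Nelder-Mead",options=dict(initial_simplex=S,xatol=2e-4,fatol=1e-4));return r.x,r.fun
E
python3 - <<'E'
from fit import *
C=[bot.camera(n) for n in("scene","top")];N=("scene","top")
M=lambda q:[bot.trace(n,q)[0]["region"].astype(np.float32) for n in N]
ms=M("stand")+[]; tg=M("tongs"); k=np.ones((3,3),np.uint8)
ms=[np.float32(sil_) for sil_ in [cv2.fillConvexPoly(np.zeros((480,640),np.uint8),cv2.convexHull(cv2.findNonZero(m.astype(np.uint8))),1) for m in ms]]
mm=M("manifold");mm=[np.float32(cv2.fillConvexPoly(np.zeros((480,640),np.uint8),cv2.convexHull(cv2.findNonZero(m.astype(np.uint8))),1)) for m in mm]
for i in(0,1):
    print("stand",N[i],fit([C[i]],[ms[i]],lambda x:box(x,.046,.108,0,.045),[.627,.279,-.55],[.005,.005,.05]))
print("stand both",fit(C,ms,lambda x:box(x,.046,.108,0,.045),[.627,.279,-.55],[.005,.005,.05]))
print("manif top",fit(C[1:],mm[1:],lambda x:box(x,.064,.136,0,.06),[.424,-.06,-.07],[.005,.005,.05]))
print("manif both",fit(C,mm,lambda x:box(x,.064,.136,0,.06),[.424,-.06,-.07],[.005,.005,.05]))
mc=M("cartridge");mp=M("plug")
print("cart",fit(C[1:],mc[1:],lambda x:cyl(x,.02,.0764,.0864),[.424,-.024],[.004,.004]))
print("plug both",fit(C,mp,lambda x:cyl(x,.0195,.06,.0666),[.43,-.093],[.004,.004]))
# heel/ plates from trace scene: top of the region
r=tg[0];ys,xs=np.nonzero(r);top=xs[ys<=ys.min()+3].mean(),ys.min();print("heel px scene",top)
# plane ray heel at z=.143
print("heel at .143 scene",atz(C[0],top,.143))
for n,c in zip(N,C): print(n,"proj heel of (.627,.279)",proj(c,[[.627,.279,.143],[.627,.279,.095]]))
np.save("tg.npy",np.array(tg))
E
```

```text
stand scene (array([ 0.6396,  0.2705, -0.6714]), np.float64(0.15171539783477783))
stand top (array([ 0.63  ,  0.2815, -0.6399]), np.float64(0.049484848976135254))
stand both (array([ 0.63  ,  0.2801, -0.6224]), np.float64(0.24650663137435913))
manif top (array([ 0.4268, -0.058 ,  0.0735]), np.float64(0.06071358919143677))
manif both (array([ 0.4274, -0.0596,  0.0678]), np.float64(0.11016321182250977))
cart (array([ 0.4253, -0.0251]), np.float64(0.07888585329055786))
plug both (array([ 0.4301, -0.0948]), np.float64(0.2527097463607788))
heel px scene (np.float64(199.0), np.int64(248))
heel at .143 scene [0.6315 0.2776 0.143 ]
scene proj heel of (.627,.279) [[200.0665 249.2653]
 [202.1947 273.2793]]
top proj heel of (.627,.279) [[221.6881 203.1557]
 [225.9662 209.3985]]
```

Call:
send_rows(moves=[0.275, 1, 0, 0, 0, -0.45, -1, 0.275, 1, 0, 0, 0, -0.45, -1, 0.275, 1, 0, 0, 0, -0.45, -1, 0.275, 1, 0, 0, 0, -0.45, -1, 0.275, 1, 0, 0, 0, -0.45, -1, 0.275, 1, 0, 0, 0, -0.45, -1, 0.275, 1, 0, 0, 0, -0.45, -1, 0.275, 1, 0, 0, 0, -0.45, -1])

```text
time: 3.7
ee_pos: [0.2823, -0.3001, 0.2314]
tcp_rot: [180.0, -0.0, -6.7]
wrist_force: [0.8, -0.2, -0.0]
opening: 0.0854
grasp_force: 0.0
```

Call:
send_rows(moves=[0.275, 1, 0, 0, 0, -0.43, -1, 0.275, 1, 0, 0, 0, -0.43, -1, 0.275, 1, 0, 0, 0, -0.43, -1, 0.275, 1, 0, 0, 0, -0.43, -1, 0.275, 1, 0, 0, 0, -0.43, -1, 0.275, 1, 0, 0, 0, -0.43, -1, 0.275, 1, 0, 0, 0, -0.43, -1, 0.275, 1, 0, 0, 0, -0.43, -1])

```text
time: 4.7
ee_pos: [0.2981, -0.1669, 0.2313]
tcp_rot: [-176.7, 0.0, -32.0]
wrist_force: [-0.3, 0.6, -0.3]
opening: 0.0853
grasp_force: 0.0
```

Call:
send_rows(moves=[0.4, 1, 0, 0, 0, 0, -1, 0.4, 1, 0, 0, 0, 0, -1, 0.4, 1, 0, 0, 0, 0, -1, 0.4, 1, 0, 0, 0, 0, -1, 0.4, 1, 0, 0, 0, 0, -1, 0.4, 1, 0, 0, 0, 0, -1, 0.4, 1, 0, 0, 0, 0, -1, 0.4, 1, 0, 0, 0, 0, -1])

```text
time: 5.7
ee_pos: [0.3132, -0.0908, 0.2315]
tcp_rot: [-170.6, 0.1, -24.3]
wrist_force: [0.2, 0.8, -0.6]
opening: 0.0856
grasp_force: 0.0
```

Call:
send_rows(moves=[1, 0.9, 0, 0, 0, 0, -1, 1, 0.9, 0, 0, 0, 0, -1, 1, 0.9, 0, 0, 0, 0, -1, 1, 0.9, 0, 0, 0, 0, -1, 1, 0.9, 0, 0, 0, 0, -1, 1, 0.9, 0, 0, 0, 0, -1, 1, 0.9, 0, 0, 0, 0, -1, 1, 0.9, 0, 0, 0, 0, -1])

```text
time: 6.7
ee_pos: [0.4659, -0.0472, 0.2313]
tcp_rot: [-164.6, 0.2, -15.1]
wrist_force: [0.4, -0.9, -0.3]
opening: 0.0854
grasp_force: 0.0
```

```bash
python3 -c "
from workcell import bot
o=bot.get_obs();print(o['q'],o['qd'],o['ee_pos'],o['tcp_rot'])"
```

```text
[-15.11341337  -7.01983686  -2.89416927  94.32496529  15.44058746
 179.94487843] [ 9.45628128 21.10217739 17.95041183 -3.14674881  5.28885559 -0.03928472] [ 0.46586112 -0.04721934  0.23127106] [-164.55923453    0.18462211  -15.06028102]
```

Call:
send_rows(moves=[-0.2, 0.6, 0, -0.865, 0.232, 0, -1, -0.2, 0.8, 0, -0.865, 0.232, 0, -1, 0, 1, 0, 0, 0, 1, -1, 0, 1, 0, 0, 0, 1, -1, 0, 1, 0, 0, 0, 1, -1, 0, 1, 0, 0, 0, 1, -1, 0, 1, 0, 0, 0, 1, -1, 0, 1, 0, 0, 0, 1, -1])

```text
time: 7.7
ee_pos: [0.4425, 0.0799, 0.2314]
tcp_rot: [-177.4, 0.4, 41.1]
wrist_force: [0.3, -0.6, -0.9]
opening: 0.0856
grasp_force: 0.0
```

Call:
send_rows(moves=[0.9, 1, 0, -0.23, -0.2, 0, -1, 0.9, 1, 0, 0, 0, 1, -1, 0.9, 1, 0, 0, 0, 1, -1, 0.9, 1, 0, 0, 0, 1, -1, 0.9, 1, 0, 0, 0, 1, -1, 0.9, 1, 0, 0, 0, 1, -1, 0.9, 1, 0, 0, 0, 1, -1, 0.9, 1, 0, 0, 0, 1, -1])

```text
time: 8.7
ee_pos: [0.6229, 0.2803, 0.2305]
tcp_rot: [-180.0, 0.4, 101.2]
wrist_force: [0.9, 0.5, -0.1]
opening: 0.0856
grasp_force: 0.0
```

Call:
send_rows(moves=[0, 0, 0, 0, 0, 1, -1, 0, 0, 0, 0, 0, 1, -1, 0, 0, 0, 0, 0, 1, -1, 0, 0, 0, 0, 0, 1, -1, 0, 0, 0, 0, 0, 1, -1])

```text
time: 9.32
ee_pos: [0.6222, 0.2795, 0.2304]
tcp_rot: [-180.0, 0.4, 144.2]
wrist_force: [-1.0, 0.1, 0.4]
opening: 0.0854
grasp_force: 0.0
```

Call:
send_rows(moves=[0.16, 0, -0.6, 0, 0, 0, -1, 0.16, 0, -0.8, 0, 0, 0, -1, 0, 0, -0.9, 0, 0, 0, -1, 0, 0, -0.9, 0, 0, 0, -1, 0, 0, -0.9, 0, 0, 0, -1, 0, 0, -0.7, 0, 0, 0, -1, 0, 0, 0, 0, 0, 0, -1])

```text
time: 10.2
ee_pos: [0.6289, 0.2783, 0.1095]
tcp_rot: [-179.9, 0.3, 143.8]
wrist_force: [-0.3, -0.2, 0.2]
opening: 0.0853
grasp_force: 0.0
```

Run:
```python
from fit import *
c=bot.camera("scene");t=bot.camera("top");o=bot.get_obs();print(o["ee_pos"],o["tcp_rot"])
s=c["color"][:,:,::-1];k=6
im=cv2.resize(s[230:330,155:255],None,fx=k,fy=k,interpolation=cv2.INTER_CUBIC)
u=np.array([-np.sin(-.63),np.cos(-.63),0])
for y,z in[(0,.143),(.0285,.095),(-.0285,.095),(.039,.015),(-.039,.015)]:
    p=proj(c,[np.array([.63,.2795,z])+u*y])[0];cv2.circle(im,tuple(int(v) for v in((p-[155,230])*k+k/2)),3,(255,0,255),-1)
p=proj(c,[o["ee_pos"]])[0];cv2.circle(im,tuple(int(v) for v in((p-[155,230])*k+k/2)),4,(0,255,0),-1)
cv2.imwrite("pics/a.png",im)
```

```text
[0.6298 0.2786 0.1123] [179.9584   0.421  143.835 ]
```

View pics/a.png

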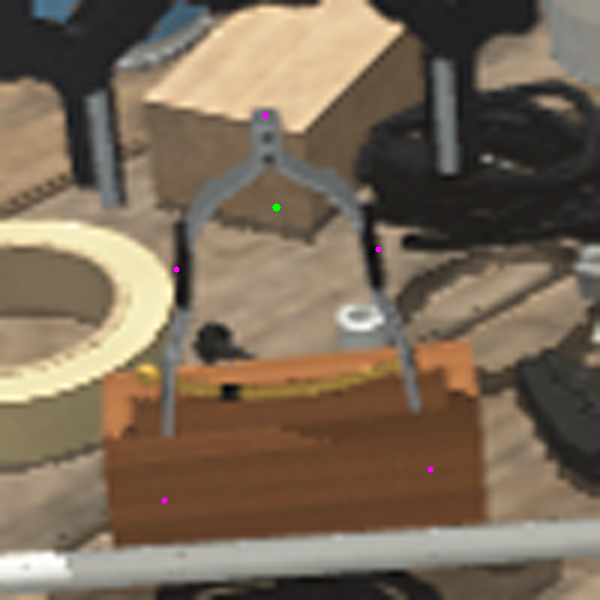

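Call:
send_rows(moves=[0, 0.03, -0.75, 0, 0, 0, -1, 0, 0, -0.7, 0, 0, 0, -1, 0, 0, 0, 0, 0, 0, -0.6, 0, 0, 0, 0, 0, 0, -0.45, 0, 0, 0, 0, 0, 0, -0.42, 0, 0, 0, 0, 0, 0, -0.4], squeeze=20)

```text
time: 11.05
ee_pos: [0.6299, 0.2794, 0.0765]
tcp_rot: [179.9, 0.4, 143.9]
wrist_force: [-0.4, 1.0, 0.0]
opening: 0.0596
grasp_force: 0.3
```

Call:
send_rows(moves=[0, 0, 0, 0, 0, 0, -0.35, 0, 0, 0, 0, 0, 0, -0.32, 0, 0, 0, 0, 0, 0, -0.32, 0, 0, 0, 0, 0, 0, -0.32])

```text
time: 11.55
ee_pos: [0.63, 0.2793, 0.0768]
tcp_rot: [179.9, 0.5, 143.9]
wrist_force: [0.8, -0.0, 4.9]
opening: 0.0564
grasp_force: 7.6
```

Call:
send_rows(moves=[0, 0, 0.2, 0, 0, 0, -0.32, 0, 0, 0.4, 0, 0, 0, -0.32, 0, 0, 0.6, 0, 0, 0, -0.32, 0, 0, 0.8, 0, 0, 0, -0.32, 0, 0, 0.8, 0, 0, 0, -0.32, 0, 0, 0.8, 0, 0, 0, -0.32, 0, 0, 0.7, 0, 0, 0, -0.32, 0, 0, 0.4, 0, 0, 0, -0.32])

```text
time: 12.55
ee_pos: [0.6299, 0.2793, 0.1953]
tcp_rot: [179.9, 0.5, 143.9]
wrist_force: [0.4, 0.4, -0.7]
opening: 0.0564
grasp_force: 4.4
```

Run:
```python
from fit import *
c=bot.camera("scene");t=bot.camera("top");o=bot.get_obs();print(o["ee_pos"],o["tcp_rot"],o["opening"],o["grasp_force"],o["wrist_force"],o["q"])
a=cv2.resize(c["color"][190:310,140:260,::-1],None,fx=5,fy=5,interpolation=cv2.INTER_CUBIC)
cv2.imwrite("pics/b.png",a)
for q in["jaw_mid","jaw_a","guide_band","tongs"]:
    print(q,[(x["pixel"],x["p"]) for x in bot.landmark_of("scene",q)])
e=o["ee_pos"];print(proj(c,[e-[0,0,.0574],e-[0,0,.06]]))
```

```text
[0.63   0.2794 0.1949] [179.8664   0.4778 143.8807] 0.05662654135820841 4.384590972913429 [-0.6066  0.0593 -1.442 ] [24.0606 24.2995 29.3173 94.6643 -0.3481 60.1783]
jaw_mid []
jaw_a [([212.9, 253.8], 0.79), ([182.9, 251.0], 0.48)]
guide_band [([185.2, 236.9], 0.65)]
tongs []
[[198.97   251.5137]
 [199.0888 252.8356]]
```

View pics/b.png

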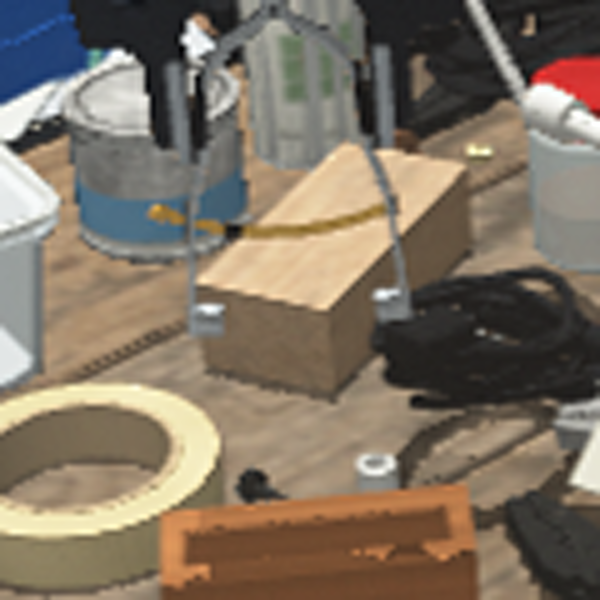

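Call:
send_rows(moves=[-0.4, -0.4, 0, 0, 0, 0.3, -0.32, -0.8, -0.8, 0, 0, 0, 0.6, -0.32, -0.9, -0.9, 0, 0, 0, 0.6, -0.32, -0.9, -0.9, 0, 0, 0, 0.6, -0.32, -0.9, -0.9, 0, 0, 0, 0.6, -0.32, -0.9, -0.9, 0, 0, 0, 0.6, -0.32, -0.9, -0.9, 0, 0, 0, 0.6, -0.32, -0.9, -0.9, 0, 0, 0, 0.5, -0.32])

```text
time: 13.85
ee_pos: [0.4635, 0.1135, 0.1926]
tcp_rot: [180.0, 0.4, -178.1]
wrist_force: [0.4, -0.3, -0.3]
opening: 0.0563
grasp_force: 4.4
```

Call:
send_rows(moves=[-0.5, -1, 0, 0, 0, 0.27, -0.32, -0.4, -1, 0, 0, 0, 0, -0.32, -0.3, -1, 0, 0, 0, 0, -0.32, -0.3, -1, 0, 0, 0, 0, -0.32, -0.1, -0.8, 0, 0, 0, 0, -0.32, 0, -0.5, 0, 0, 0, 0, -0.32, 0, -0.2, 0, 0, 0, 0, -0.32, 0, 0, 0, 0, 0, 0, -0.32])

```text
time: 14.85
ee_pos: [0.4247, -0.0232, 0.1931]
tcp_rot: [180.0, 0.4, -176.0]
wrist_force: [-0.6, -0.2, -2.0]
opening: 0.0565
grasp_force: 4.4
```

Run:
```python
from fit import *
cs={n:bot.camera(n) for n in("scene","top")};o=bot.get_obs();e=o["ee_pos"];print(e,o["tcp_rot"],o["opening"],o["grasp_force"])
J=e-[0,0,.0557];u=np.array([-np.sin(.07),np.cos(.07),0])
for n,c in cs.items():
    for q in["jaw_mid","jaw_a","cartridge_neck"]:
        print(n,q,[(np.round(x["pixel"],1),round(x["p"],2)) for x in bot.landmark_of(n,q)[:3]])
    print(n,"pred jaws mid,+,-,neck",proj(c,[J,J+u*.0245,J-u*.0245,[.425,-.0247,.0764]]).round(1).tolist())
c=cs["scene"];k=5;x0,y0=345,170
im=cv2.resize(c["color"][y0:y0+120,x0:x0+120,::-1],None,fx=k,fy=k,interpolation=cv2.INTER_CUBIC)
for X in[J+u*.0245,J-u*.0245,[.425,-.0247,.0764],[.425,-.0247,.0864]]:
    p=proj(c,[X])[0];cv2.circle(im,tuple(int(v) for v in((p-[x0,y0])*k+k/2)),3,(255,0,255),-1)
cv2.imwrite("pics/c.png",im)
```

```text
[ 0.4247 -0.0229  0.1931] [ 179.9655    0.4011 -175.9599] 0.05652460414871564 4.3861358624417335
scene jaw_mid [(array([401.6, 228. ]), 0.59)]
scene jaw_a [(array([410.5, 224.9]), 0.81), (array([394.7, 236.1]), 0.48), (array([400.3, 232.3]), 0.4)]
scene cartridge_neck [(array([399.5, 253.6]), 0.73)]
scene pred jaws mid,+,-,neck [[402.3, 228.7], [395.4, 233.8], [409.0, 223.7], [399.6, 256.8]]
top jaw_mid [(array([253.6, 333.5]), 0.37)]
top jaw_a []
top cartridge_neck []
top pred jaws mid,+,-,neck [[376.1, 300.2], [363.6, 301.4], [388.7, 299.0], [374.1, 302.8]]
```

View pics/c.png

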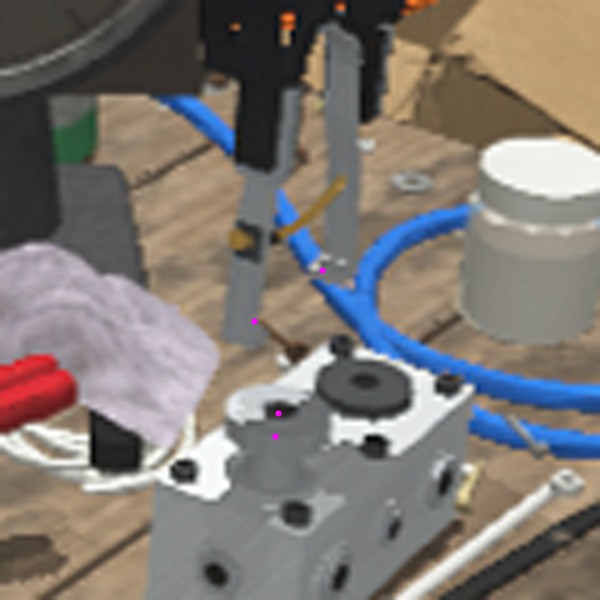

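Call:
send_rows(moves=[0, -0.072, -0.3, 0, 0, 0, -0.32, 0, 0, -0.4, 0, 0, 0, -0.32, 0, 0, -0.45, 0, 0, 0, -0.32, 0, 0, -0.45, 0, 0, 0, -0.32, 0, 0, -0.4, 0, 0, 0, -0.32, 0, 0, -0.3, 0, 0, 0, -0.32, 0, 0, -0.12, 0, 0, 0, -0.32, 0, 0, 0, 0, 0, 0, -0.32])

```text
time: 16.25
ee_pos: [0.4246, -0.0251, 0.1327]
tcp_rot: [180.0, 0.4, -176.0]
wrist_force: [0.6, 0.1, -0.3]
opening: 0.0565
grasp_force: 4.4
```

Run:
```python
from fit import *
c=bot.camera("scene");o=bot.get_obs();e=o["ee_pos"];print(e,o["tcp_rot"],o["opening"],o["grasp_force"],o["wrist_force"])
J=e-[0,0,.0557];u=np.array([-np.sin(.07),np.cos(.07),0])
k=7;x0,y0=360,200
im=cv2.resize(c["color"][y0:y0+85,x0:x0+85,::-1],None,fx=k,fy=k,interpolation=cv2.INTER_CUBIC)
for X in[J+u*.0245,J-u*.0245,[.425,-.0247,.0764]]:
    p=proj(c,[X])[0];cv2.circle(im,tuple(int(v) for v in((p-[x0,y0])*k+k/2)),3,(255,0,255),-1)
cv2.imwrite("pics/d.png",im)
```

```text
[ 0.4247 -0.0251  0.133 ] [ 179.9777    0.4354 -175.98  ] 0.05662376882951832 4.38551225932315 [ 0.2049  0.0252 -0.2672]
```

View pics/d.png

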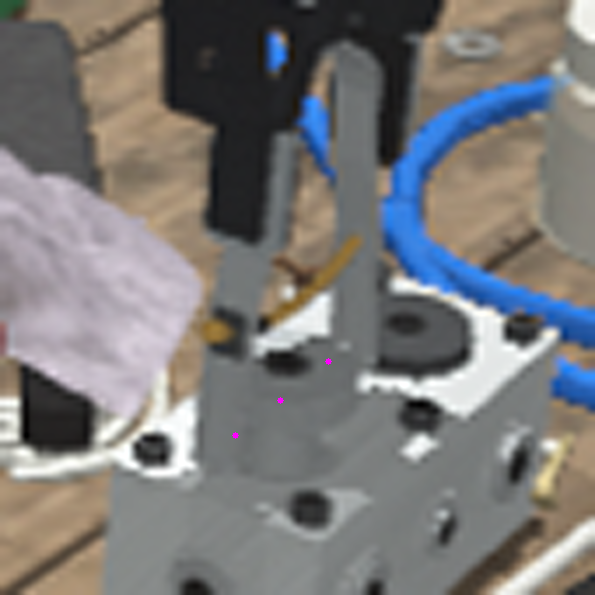

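Call:
send_rows(moves=[0, 0, 0, 0, 0, 0, -0.27, 0, 0, 0, 0, 0, 0, -0.23, 0, 0, 0, 0, 0, 0, -0.19, 0, 0, 0, 0, 0, 0, -0.16, 0, 0, 0, 0, 0, 0, -0.13, 0, 0, 0, 0, 0, 0, -0.13, 0, 0, 0, 0, 0, 0, -0.13, 0, 0, 0, 0, 0, 0, -0.13])

```text
time: 17.3
ee_pos: [0.4246, -0.0251, 0.1328]
tcp_rot: [180.0, 0.4, -176.0]
wrist_force: [0.7, -0.4, -1.9]
opening: 0.0487
grasp_force: 8.6
```

Call:
send_rows(moves=[0, 0, 0, 0, 0, 0, -0.123, 0, 0, 0, 0, 0, 0, -0.123, 0, 0, 0, 0, 0, 0, -0.123, 0, 0, 0, 0, 0, 0, -0.123])

```text
time: 17.8
ee_pos: [0.4246, -0.0251, 0.1328]
tcp_rot: [180.0, 0.4, -176.0]
wrist_force: [-0.9, -0.6, -0.8]
opening: 0.0485
grasp_force: 9.3
```

Run:
```python
from fit import *
c=bot.camera("scene");o=bot.get_obs();print(o["ee_pos"],o["opening"],o["grasp_force"],o["wrist_force"])
k=9;x0,y0=370,225
cv2.imwrite("pics/e.png",cv2.resize(c["color"][y0:y0+60,x0:x0+70,::-1],None,fx=k,fy=k,interpolation=cv2.INTER_CUBIC))
```

```text
[ 0.4246 -0.0251  0.1328] 0.04780031144530566 9.283901005983353 [-0.9156  0.873  -1.0495]
```

View pics/e.png

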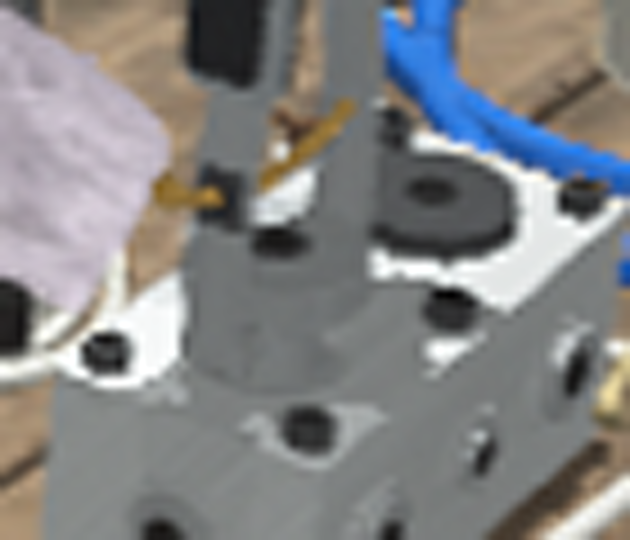

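Call:
send_rows(moves=[0, 0, 0.05, 0, 0, 0, -0.123, 0, 0, 0.1, 0, 0, 0, -0.123, 0, 0, 0.1, 0, 0, 0, -0.123, 0, 0, 0.1, 0, 0, 0, -0.123, 0, 0, 0.1, 0, 0, 0, -0.123, 0, 0, 0.05, 0, 0, 0, -0.123, 0, 0, 0, 0, 0, 0, -0.123])

```text
time: 18.73
ee_pos: [0.4246, -0.0251, 0.1454]
tcp_rot: [180.0, 0.4, -176.0]
wrist_force: [0.1, 0.1, -3.2]
opening: 0.0482
grasp_force: 9.4
```

Call:
send_rows(moves=[0, 0, 0.1, 0, 0, 0, -0.123, 0, 0, 0.2, 0, 0, 0, -0.123, 0, 0, 0.25, 0, 0, 0, -0.123, 0, 0, 0.25, 0, 0, 0, -0.123, 0, 0, 0.25, 0, 0, 0, -0.123, 0, 0, 0.2, 0, 0, 0, -0.123, 0, 0, 0.1, 0, 0, 0, -0.123, 0, 0, 0.05, 0, 0, 0, -0.123])

```text
time: 19.73
ee_pos: [0.4246, -0.0251, 0.1803]
tcp_rot: [180.0, 0.4, -176.0]
wrist_force: [0.3, 0.0, -3.2]
opening: 0.0482
grasp_force: 9.4
```

Call:
send_rows(moves=[0, 0, 0.1, 0, 0, 0, -0.123, 0, 0, 0.2, 0, 0, 0, -0.123, 0, 0, 0.25, 0, 0, 0, -0.123, 0, 0, 0.25, 0, 0, 0, -0.123, 0, 0, 0.2, 0, 0, 0, -0.123, 0, 0, 0.1, 0, 0, 0, -0.123, 0, 0, 0.05, 0, 0, 0, -0.123, 0, 0, 0, 0, 0, 0, -0.123])

```text
time: 20.72
ee_pos: [0.4246, -0.0251, 0.209]
tcp_rot: [180.0, 0.4, -176.0]
wrist_force: [-0.3, 0.4, -3.4]
opening: 0.0482
grasp_force: 9.4
```

Call:
send_rows(moves=[0, 0, 0, 0, 0, 0, -0.123, 0, 0, 0, 0, 0, 0, -0.123, 0, 0, 0, 0, 0, 0, -0.123, 0, 0, 0, 0, 0, 0, -0.123, 0, 0, 0, 0, 0, 0, -0.123, 0, 0, 0, 0, 0, 0, -0.123, 0, 0, 0, 0, 0, 0, -0.123, 0, 0, 0, 0, 0, 0, -0.123])

```text
time: 21.72
ee_pos: [0.4246, -0.0251, 0.209]
tcp_rot: [180.0, 0.4, -176.0]
wrist_force: [-0.2, 0.1, -3.8]
opening: 0.0481
grasp_force: 9.4
```

Run:
```python
from fit import *
c=bot.camera("scene");o=bot.get_obs();print(o["ee_pos"],o["opening"],o["grasp_force"],o["wrist_force"],o["time"])
k=7;x0,y0=360,190
cv2.imwrite("pics/f.png",cv2.resize(c["color"][y0:y0+85,x0:x0+85,::-1],None,fx=k,fy=k,interpolation=cv2.INTER_CUBIC))
```

```text
[ 0.4246 -0.0251  0.2091] 0.04808764619406127 9.3699511885643 [-0.7717  0.181  -4.1668] 21.775
```

View pics/f.png

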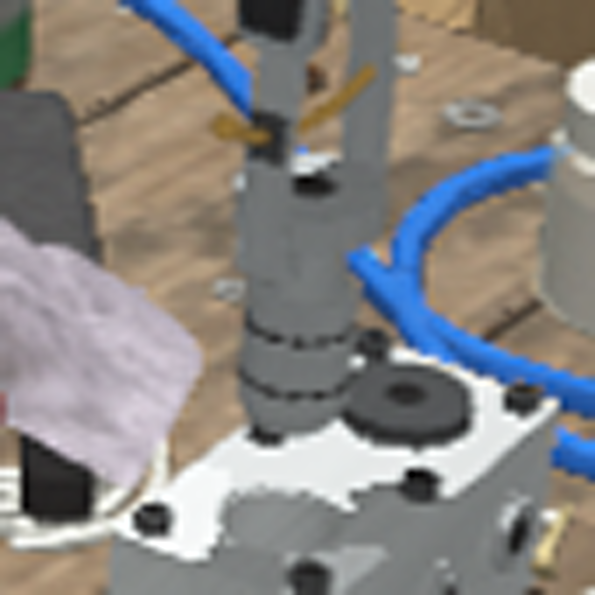

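The picture shows the cartridge hanging upright in the jaws. Its lower end is at about (300,430), above the open bore at about (285,520), and the plug is still in place at (405,405). I'm handing it in.

```bash
python3 -c "
from workcell import bot
print(bot.job_done())"
```

```text
the job is handed in; nothing more can be done
None
```

The job is handed in: the cartridge hangs upright in the tongs about 3 cm above the block by the arm's measured lift, with the fingers at 48.1 mm and 9.4 N (mark: 48.4 mm, 9 N), and the plug still in its bore; the verdict was not reported back.

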